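# Stow two spent flight packs in the battery safe

## Task

Put the two long battery packs away in the steel battery safe, lengthwise: lay one on the loading tray and push it in through the mouth until it no longer sticks out, then do the same with the other so that it drives the first one deeper and both are inside. Leave the short battery pack where it lies.

Things in the scene. Friction and masses are not known exactly. Their poses are not given: they have to be found in the camera images.
- pack_a_center (a point): LONG battery pack, a plain rigid brick with blue wrap and black end caps, 74 mm long (its x axis), 36 mm wide (y), 34 mm high (z), about 160 g, lying flat on the table. The point is its centre, half-way up. Both ends are alike for this job. Alike with pack_b; either may go first.
- pack_b_center (a point): LONG battery pack, a plain rigid brick with blue wrap and black end caps, 74 mm long (its x axis), 36 mm wide (y), 34 mm high (z), about 160 g, lying flat on the table. The point is its centre, half-way up. Both ends are alike for this job. Alike with pack_a; either may go first.
- short_pack_center (a point): SHORT battery pack of the same blue wrap, 46 mm long (x), 36 mm wide (y), 26 mm high (z); a bystander that stays where it is. The point is its centre.
- safe_mouth (a point): Middle of the mouth's lower edge of a fixed, level steel tube; x points into it, z up. Inner floor 4 mm above table; inside 54 wide, 49 high, 160 mm deep to the end wall; roof top 53 mm above table, slotted. The floor runs on before the mouth as a flat tray 100 wide, no rails, to x=-120 mm. Two wings 30 mm high flare from 54 apart at x=0 to 92 mm at x=-28 and guide a pack in.
Not all that is in view belongs to the job. What is shaped like the part that bears pack_a_center but turquoise is not meant.

How it is judged:
By the outcome, as a careful person would: the job done as asked, in the order asked, and still so for the second after the job is handed in, with the robot touching nothing.
It also fails if it takes over 69 s, if anything falls off the work surface, if the arm or the gripper's body presses on something with over 40 N, if the wrist force passes 120 N, or if a joint passes its speed limit or range.

## Robot

A 6-joint arm with a two-finger parallel gripper is mounted at the origin on the work surface. World frame = base frame: x ahead of the robot, y to its left, z up, the work surface at z = 0. Lengths are in m, angles in degrees, forces in N, time in s.
With the tool pointing down it reaches from about 0.35 to 0.725 m from the base axis. Payload 4.3 kg.
Tool frame: the origin (TCP) lies midway between the tips of the shut fingers; the grasp point (between the pads) lies 19 mm behind it; y points along the fingers, x is the direction in which the jaws open and shut, and the axes are right-handed (so a half turn about y gives the same grasp; the last joint's range is limited). The gripper opens to 85 mm and grips with 20 to 120 N. Pads are 22 mm wide; open, the fingers measure 114 mm over their backs; the gripper's body (76 mm by 85 mm) begins 54 mm behind the grasp point. The pads swing forward as they close: fully open they stand 13 mm farther back than shut.
Start: joints at [-76.049, 21.618, 4.641, 73.018, 0, 83.68], TCP at [0.199, -0.539, 0.231] pointing down, gripper open.
Joint ranges: [-156.06, 156.06], [-48.1, 94.91], [-58.44, 69.94], [-101.28, 121.22], [-78.64, 73.56], [-180, 180]. Speed limits (degrees/s): [147.25, 147.25, 180, 180, 180, 180].

## Interface

Orientations are given as a 3x3 rotation matrix whose columns are the frame's x, y, z axes.
In Python, from workcell import bot gives the robot as it stands.
- The arm moves only by the shell command python3 -m jog 'ROWS'. ROWS is JSON, a list that holds one entry, the list of rows, each a list of 7 numbers: the turn, a rotation vector about the tool's x, y, z in rad, then the shift along the tool's x, y, z in m, then the gripper's target within -1 to 1 (fully open at 1, half-way at 0, shut at -1). In form: [[[ax, ay, az, tx, ty, tz, jaw], ...]]. A call has 1 to 10 rows; each row is the pose to reach, as a shift and turn from the pose commanded when the call began, along the tool's axes at that moment; what a row does not reach only later rows make up. A row lasts 1/12 s, in which the tool goes at most 41.7 mm and 7.16 degrees, less where a joint would pass 70% of its speed; a pose out of reach is approached as far as the arm can. A call with a gripper value outside its range is refused whole. The fingers move at their own pace and stop on an object; the grip force is fixed at half the most. Time passes only in rows, so rows that repeat a pose let the fingers close. It gives the time, the measured TCP pose, the force and the opening at its end, in the units of the state.
- bot.get_obs(): the state, without advancing time (a new reading comes with each control period).
- bot.grab_frame(name): name is "scene" or "top"; returns the picture (400x640x3 uint8, blue, green, red); there is no depth.
- bot.get_calibration(name): a dict with "fx", "fy", "cx", "cy" (pixels), "position" and "attitude" of the camera in the world. Camera axes: x right, y up, looking along -z (the intrinsics and any distortion apply to the point x, -y, -z); pixel columns grow to the right and rows downward; lengths in m; the calibration is good to about 2 mm. A picture is of the moment at which its call begins. get_calibration takes no time and is no camera call.
- bot.job_done(): hands the job in, once; it reports no verdict.
The state is a dict: "time_s": time; "qpos": joint angles; "qvel": joint speeds; "joint_torque": joint torques, N m; "eef_pos": TCP position; "tcp_rot": TCP orientation; "force": force on the tool from outside, world axes, zero at the start; "torque": the same for the moment, N m; "opening": opening from 0.0 (shut) to 1.0 (fully open).
Only numpy, scipy, OpenCV 4.12 (cv2) and the standard library are available. Lean on these libraries where they do the work, as an engineer would, in place of code of your own. Each camera call takes 0.05 s, during which the arm holds its last target.

## Working session

There is one attempt and no reset: what is moved stays moved. The work goes in short steps, Python scripts to look and compute and a shell command to move; the robot and the scene stay as the last step left them, time stands still between calls to the robot, and variables do not carry over. Pictures are saved under pics/ and viewed, and the job is handed in when it is done.

```bash
ls; mkdir -p pics; python3 - <<'E'
from workcell import bot
import cv2
for n in("scene","top"):
    im=bot.grab_frame(n); cv2.imwrite(f"pics/{n}0.png",im); print(n,bot.get_calibration(n))
print(bot.get_obs())
E
```

```text
pics
scene {'fx': 450.74836841616644, 'fy': 450.74836841616644, 'cx': 319.8569015399367, 'cy': 199.171669168262, 'position': array([1.07266042, 0.03311476, 0.51901926]), 'attitude': array([[-0.35101361, -0.60919155,  0.71110836],
       [ 0.93633207, -0.22148885,  0.27244254],
       [-0.00846712,  0.76146461,  0.64815119]])}
top {'fx': 457.7902670776203, 'fy': 457.7902670776203, 'cx': 325.2337563308155, 'cy': 194.5130647025122, 'position': array([ 0.46343156, -0.14776358,  0.9815837 ]), 'attitude': array([[ 0.0163068 ,  0.99646597, -0.08239939],
       [-0.99986163,  0.01598015, -0.00462227],
       [-0.00328918,  0.08246336,  0.99658867]])}
{'time_s': 0.1, 'qpos': array([-7.60489985e+01,  2.16569667e+01,  4.57015105e+00,  7.30178178e+01,
        3.42031176e-04,  8.36805580e+01]), 'qvel': array([ 0.04107875, -0.16869866,  0.08101765, -0.04122357, -0.04277636,
       -0.00074639]), 'joint_torque': array([ 7.66726134e-04, -4.64694464e+01,  2.70581961e+01,  1.20385137e-02,
       -2.92930135e-04, -1.49428058e-05]), 'eef_pos': array([ 0.19907744, -0.53881191,  0.23045877]), 'tcp_rot': array([[ 3.46451388e-01, -4.34488131e-04,  9.38067826e-01],
       [-9.38066172e-01,  1.77376786e-03,  3.46451598e-01],
       [-1.81444367e-03, -9.99998332e-01,  2.06945718e-04]]), 'force': array([-0.19475638, -0.23337974,  0.5757434 ]), 'torque': array([ 0.00331816,  0.02478496, -0.00181113]), 'opening': 1.0073038950989854}
```

View pics.

View pics/scene0.png

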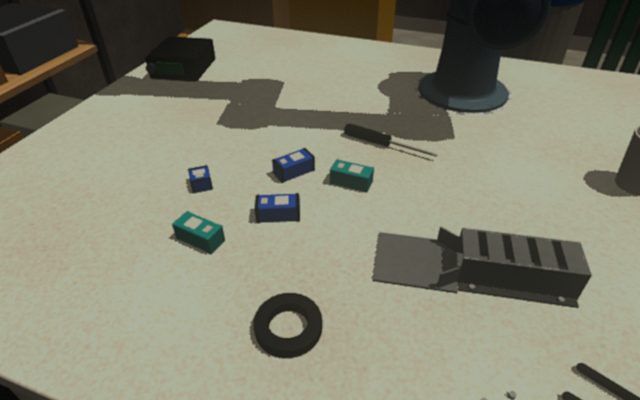

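View pics/top0.png

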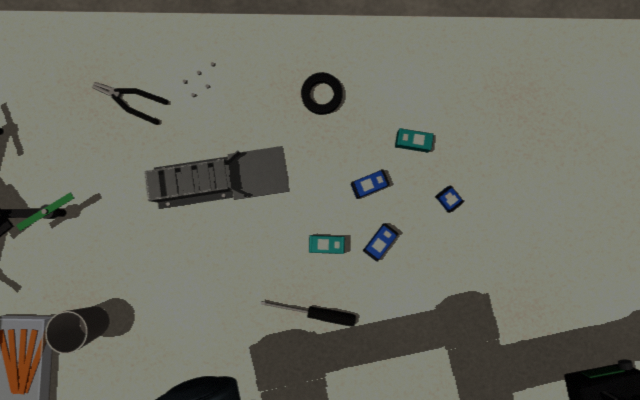

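The scene view shows two long blue packs at (293,164) and (278,207), the short one at (200,178), and the safe at about (520,265) with its tray at (415,260). In the top view the packs are at (370,184), (381,241) and (449,199), with the tray at (260,172). I'll enlarge these areas.

```bash
python3 - <<'E'
import cv2
t=cv2.imread("pics/top0.png");s=cv2.imread("pics/scene0.png")
def c(im,x,y,w,h,k,n):
    cr=cv2.resize(im[y:y+h,x:x+w],None,fx=k,fy=k,interpolation=cv2.INTER_CUBIC)
    cr=cv2.convertScaleAbs(cr,alpha=1.6)
    for i in range(0,w,10): cv2.putText(cr,str(x+i),(i*k,8),0,.3,(0,0,255),1) ; cv2.line(cr,(i*k,10),(i*k,14),(0,0,255),1)
    for i in range(0,h,10): cv2.putText(cr,str(y+i),(0,i*k+4),0,.3,(0,0,255),1); cv2.line(cr,(22,i*k),(26,i*k),(0,0,255),1)
    cv2.imwrite(f"pics/{n}.png",cr)
c(t,340,160,70,110-0,5,"t_packs")
c(t,140,140,160,75,5,"t_safe")
c(s,240,140,90,90,6,"s_packs")
c(s,365,220,160,80,5,"s_safe")
E
```

```text
(no output)
```

View pics/t_packs.png

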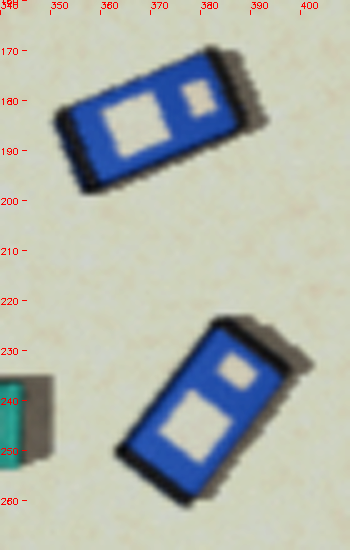

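View pics/t_safe.png

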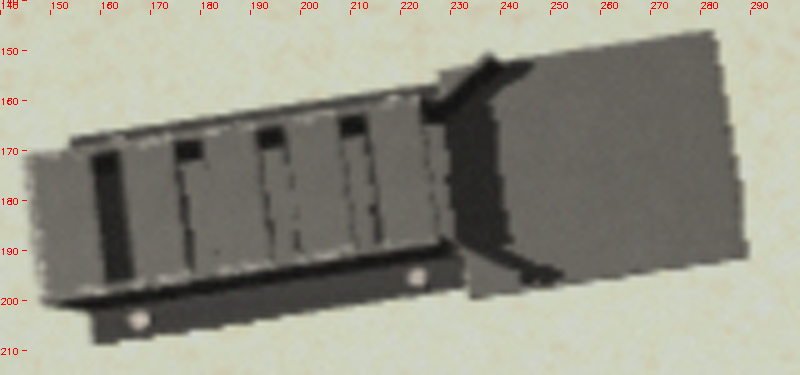

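View pics/s_packs.png

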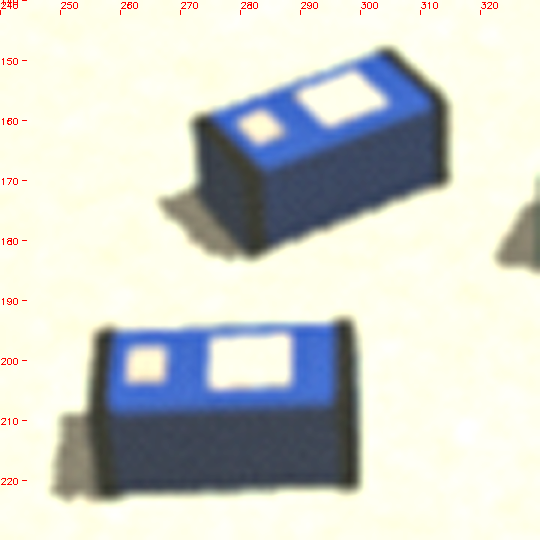

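View pics/s_safe.png

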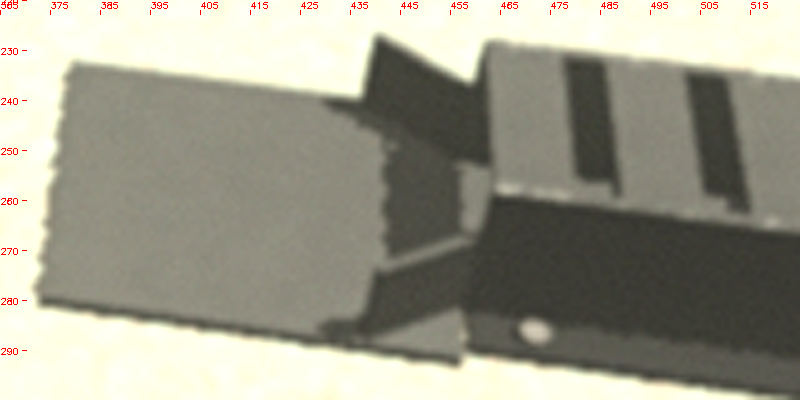

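```bash
cat > h.py <<'E'
import numpy as np
from workcell import bot
from scipy.optimize import least_squares
C={n:bot.get_calibration(n) for n in("scene","top")}
def proj(n,P):
    c=C[n];q=(np.atleast_2d(P)-c["position"])@c["attitude"]
    return np.c_[c["cx"]+c["fx"]*q[:,0]/-q[:,2], c["cy"]-c["fy"]*q[:,1]/-q[:,2]]
def tri(a,b):
    f=lambda p:np.r_[proj("top",p)[0]-a,proj("scene",p)[0]-b]
    r=least_squares(f,[.5,-.2,.02]);return r.x,np.abs(r.fun).max()
def onz(n,px,z):
    f=lambda p:proj(n,[p[0],p[1],z])[0]-px
    return least_squares(f,[.5,-.2]).x
E
cat > m1.py <<'E'
from h import *
def show(N,T,S):
    for n,a,b in zip(N,T,S):
        p,e=tri(a,b);print(n,p.round(4),"err",round(e,2))
print("P1");show("LU LL RU RL".split(),[(351,183),(358,199),(383,169.4),(389,185.6)],[(299.2,206.7),(298.3,193.3),(255.8,208.3),(256.2,195)])
# P2 top: corners
print("P2");show("tl tr br bl".split(),[(383.5,223.5),(398.5,234),(377,261),(364,250.5)],[(283.3,168.3),(272.5,159.7),(305,148),(314.5,156.3)])
print("safe");show("tray+ tray- trayend+ roof- roof+".split(),[(282.4,146.2),(289.6,191.4),(228,154.4),(230.4,187.4),(225.6,157.4)],[(373,279.6),(379.4,232.4),(457,291.4),(462.4,228),(463.6,258.4)])
# fits
def cub(p,h):
    c,s=np.cos(p[2]),np.sin(p[2]);R=np.array([[c,-s],[s,c]])
    L=np.array([[.037,.018],[-.037,.018],[-.037,-.018],[.037,-.018]])
    return np.c_[L@R.T+p[:2],np.full(4,p[3])]
def fit(T,S,p0):
    # nearest-corner matching via given order
    f=lambda p:np.r_[(proj("top",cub(p,0))-T).ravel(),(proj("scene",cub(p,0))-S).ravel()]
    r=least_squares(f,p0);print("x y yaw ztop",r.x[:2].round(4),np.degrees(r.x[2]).round(1),r.x[3].round(4),"rms",np.sqrt((r.fun**2).mean()).round(2))
# +x along +y end: order (LU..). For P1 axis from right(-y) to left(+y): yaw ~ ; cyclic CCW from above
P1T=np.array([(358,199),(389,185.6),(383,169.4),(351,183)]);P1S=np.array([(298.3,193.3),(256.2,195),(255.8,208.3),(299.2,206.7)])
for T,S in ((P1T,P1S),):fit(T,S,[.53,-.25,np.radians(65),.034])
P2T=np.array([(377,261),(398.5,234),(383.5,223.5),(364,250.5)]);P2S=np.array([(305,148),(272.5,159.7),(283.3,168.3),(314.5,156.3)])
fit(P2T,P2S,[.45,-.25,np.radians(140),.034])
E
python3 m1.py
```

```text
P1
LU [ 0.567  -0.1969  0.0314] err 0.07
LL [ 0.534  -0.2121  0.0298] err 0.18
RU [ 0.596  -0.2622  0.0324] err 0.47
RL [ 0.5632 -0.2769  0.0305] err 0.36
P2
tl [ 0.4832 -0.2636  0.0345] err 0.48
tr [ 0.4622 -0.2952  0.0317] err 0.43
br [ 0.4065 -0.2518  0.0324] err 0.1
bl [ 0.4274 -0.2244  0.0333] err 0.27
safe
tray+ [ 0.648  -0.048   0.0011] err 0.29
tray- [ 0.5496 -0.065   0.001 ] err 0.7
trayend+ [0.6281 0.0698 0.0016] err 0.48
roof- [0.5511 0.0557 0.0522] err 2.66
roof+ [0.6127 0.0658 0.0535] err 1.88
x y yaw ztop [ 0.5649 -0.2371] 113.9 0.0308 rms 0.6
x y yaw ztop [ 0.4446 -0.2588] 144.4 0.0327 rms 0.92
```

```bash
cat >> h.py <<'E'
from scipy.spatial.transform import Rotation as Ro
U=np.array([np.cos(np.radians(99.7)),np.sin(np.radians(99.7)),0])
def goal(pos,xyaw,tilt=0,tdir=U):
    """print row (turn, shift) to bring TCP to pos, jaw axis at yaw xyaw deg, tool tip leaning toward tdir by tilt deg"""
    o=bot.get_obs();R=o["tcp_rot"];a=np.radians(xyaw)
    x=np.array([np.cos(a),np.sin(a),0]);y=np.array([0,0,-1.]);G=np.c_[x,y,np.cross(x,y)]
    if tilt:
        ax=np.cross([0,0,-1],tdir);G=Ro.from_rotvec(np.radians(tilt)*ax/np.linalg.norm(ax)).as_matrix()@G
    rv=Ro.from_matrix(R.T@G).as_rotvec();sh=R.T@(np.array(pos)-o["eef_pos"])
    print("t",round(o["time_s"],2),"tcp",o["eef_pos"].round(4),"xyaw",np.degrees(np.arctan2(R[1,0],R[0,0])).round(1),"q",o["qpos"].round(0),"F",o["force"].round(1),"op",round(o["opening"],3))
    print("row",rv.round(3),sh.round(4),"| rows rot",(np.degrees(np.linalg.norm(rv))/7.16).round(1),"lin",(np.linalg.norm(sh)/.0417).round(1))
E
python3 -c "
from h import *
goal([.565,-.237,.12],23.9)"
```

```text
t 0.1 tcp [ 0.1991 -0.5388  0.2305] xyaw -69.7 q [-76.  22.   5.  73.   0.  84.] F [-0.2 -0.2  0.6] op 1.007
row [-2.000e-03 -1.634e+00 -1.000e-03] [-0.1561  0.1108  0.4478] | rows rot 13.1 lin 11.7
```

```bash
python3 -m jog '[[[0,-1.634,0,-0.156,0.111,0.448,0.4],[0,-1.634,0,-0.156,0.111,0.448,0.4],[0,-1.634,0,-0.156,0.111,0.448,0.4],[0,-1.634,0,-0.156,0.111,0.448,0.4],[0,-1.634,0,-0.156,0.111,0.448,0.4],[0,-1.634,0,-0.156,0.111,0.448,0.4],[0,-1.634,0,-0.156,0.111,0.448,0.4],[0,-1.634,0,-0.156,0.111,0.448,0.4],[0,-1.634,0,-0.156,0.111,0.448,0.4],[0,-1.634,0,-0.156,0.111,0.448,0.4]]]'
python3 -c "
from h import *
goal([.565,-.237,.12],23.9)"
```

```text
time_s: 0.93
eef_pos: [0.5134, -0.2797, 0.1355]
tcp_rot: [[0.999, -0.001, -0.039], [0.039, 0.0, 0.999], [-0.001, -1.0, 0.0]]
force: [0.3, -1.3, -1.4]
opening: 0.704
t 0.93 tcp [ 0.5134 -0.2797  0.1355] xyaw 2.2 q [-35.  25.  -4.  60.  -0.  53.] F [ 0.3 -1.3 -1.4] op 0.704
row [-0.    -0.378 -0.001] [0.0533 0.0155 0.0407] | rows rot 3.0 lin 1.6
```

```bash
python3 -m jog '[[[0,0,0,0,0,0,0.4],[0,0,0,0,0,0,0.4]]]'
python3 -c "
from h import *
goal([.565,-.237,.12],23.9)"
```

```text
time_s: 1.1
eef_pos: [0.5129, -0.2793, 0.135]
tcp_rot: [[0.999, -0.002, -0.036], [0.036, 0.001, 0.999], [-0.002, -1.0, 0.001]]
force: [0.1, -0.0, -0.3]
opening: 0.698
t 1.1 tcp [ 0.5129 -0.2793  0.135 ] xyaw 2.1 q [-35.  25.  -4.  61.  -0.  53.] F [ 0.1 -0.  -0.3] op 0.698
row [-0.002 -0.381 -0.002] [0.0536 0.0149 0.0404] | rows rot 3.0 lin 1.6
```

```bash
python3 -m jog '[[[0,-0.381,0,0.0536,0.015,0.0404,0.4],[0,-0.381,0,0.0536,0.015,0.0404,0.4],[0,-0.381,0,0.0536,0.015,0.0404,0.4],[0,-0.381,0,0.0536,0.05,0.0404,0.4],[0,-0.381,0,0.0536,0.08,0.0404,0.4],[0,-0.381,0,0.0536,0.08,0.0404,0.4]]]'
python3 - <<'E'
from h import *
import cv2
goal([.565,-.237,.004],23.9)
for n in("scene","top"):
    im=bot.grab_frame(n);
    im=im[120:260,180:400] if n=="scene" else im[130:290,300:480]
    cv2.imwrite(f"pics/{n}1.png",cv2.resize(im,None,fx=3,fy=3))
E
```

```text
time_s: 1.6
eef_pos: [0.5596, -0.2384, 0.0508]
tcp_rot: [[0.917, -0.009, -0.4], [0.4, 0.004, 0.917], [-0.007, -1.0, 0.008]]
force: [-1.8, 0.6, -0.9]
opening: 0.7
t 1.6 tcp [ 0.5596 -0.2384  0.0508] xyaw 23.6 q [-29.  32.  -6.  52.  -0.  37.] F [-1.8  0.6 -0.9] op 0.7
row [-0.008 -0.006 -0.007] [ 0.0059  0.0468 -0.0012] | rows rot 0.1 lin 1.1
```

View pics/scene1.png

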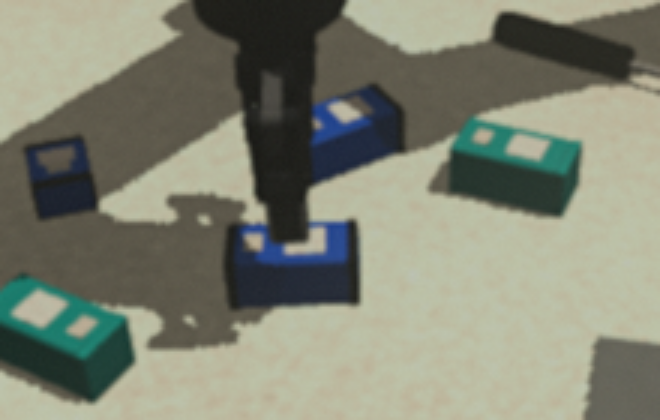

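Crop view: the jaws straddle the P1 pack, with the front fingertip at (288,240) over its middle. I'll descend and close.

```bash
python3 -m jog '[[[-0.007,-0.006,-0.007,0.005,0.02,-0.001,0.4],[-0.007,-0.006,-0.007,0.005,0.045,-0.001,0.4],[-0.007,-0.006,-0.007,0.005,0.047,-0.001,0.4],[-0.007,-0.006,-0.007,0.005,0.047,-0.001,0.4],[-0.007,-0.006,-0.007,0.005,0.047,-0.001,-0.2],[-0.007,-0.006,-0.007,0.005,0.047,-0.001,-0.7],[-0.007,-0.006,-0.007,0.005,0.047,-0.001,-0.7],[-0.007,-0.006,-0.007,0.005,0.047,-0.001,-0.7],[-0.007,-0.006,-0.007,0.005,0.047,-0.001,-0.7]]]'
python3 -c "
from h import *
goal([.565,-.237,.12],23.9)"
```

```text
time_s: 2.45
eef_pos: [0.5714, -0.2395, 0.0121]
tcp_rot: [[0.913, 0.013, -0.407], [0.408, -0.006, 0.913], [0.009, -1.0, -0.011]]
force: [0.6, -0.6, 6.8]
opening: 0.405
t 2.45 tcp [ 0.5714 -0.2395  0.0121] xyaw 24.1 q [-29.  34.  -9.  46.   0.  37.] F [ 0.6 -0.6  6.8] op 0.405
row [0.011 0.003 0.009] [-0.0038 -0.108   0.0037] | rows rot 0.1 lin 2.6
```

```bash
python3 -m jog '[[[0,0,0,0,0,0,-0.7],[0,0,0,0,0,0,-0.7]]]'
python3 - <<'E'
from h import *
import cv2
for n in("scene","top"):
    im=bot.grab_frame(n);
    im=im[120:260,180:400] if n=="scene" else im[130:290,300:480]
    cv2.imwrite(f"pics/{n}2.png",cv2.resize(im,None,fx=3,fy=3))
E
```

```text
time_s: 2.62
eef_pos: [0.5714, -0.2395, 0.0121]
tcp_rot: [[0.913, 0.013, -0.408], [0.408, -0.006, 0.913], [0.009, -1.0, -0.011]]
force: [-1.2, -0.5, 7.1]
opening: 0.405
```

View pics/scene2.png

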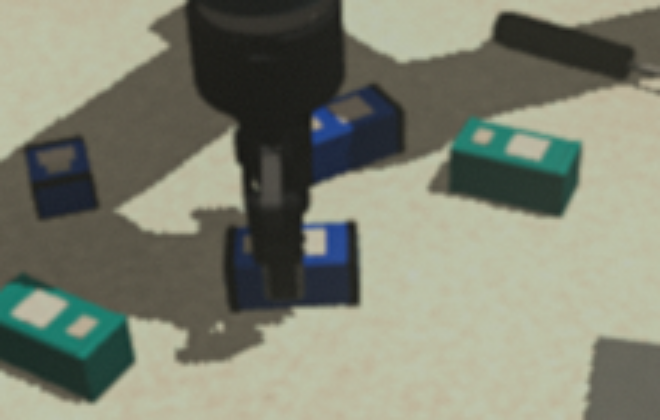

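View pics/top2.png

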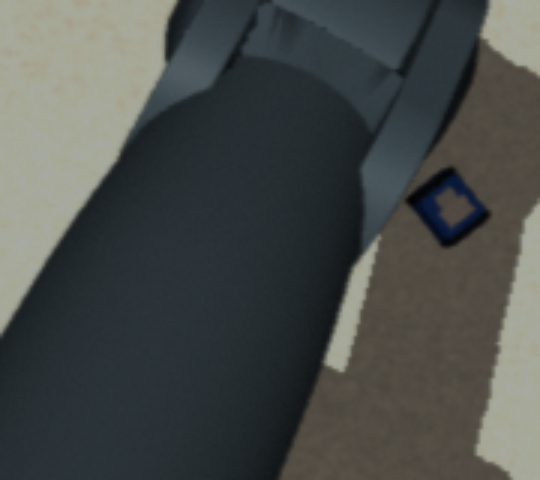

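Scene crop: the pack is held, with the fingertip at (282,295), a little off-centre toward its −y end. I'll lift and carry it to the tray.

```bash
python3 -m jog '[[[0.011,0,0.009,0,-0.02,0,-0.7],[0.011,0,0.009,0,-0.045,0,-0.7],[0.011,0,0.009,0,-0.07,0,-0.7],[0.011,0,0.009,0,-0.09,0,-0.7],[0.011,0,0.009,0,-0.09,0,-0.7]]]'
python3 -c "
from h import *
goal([.587,.0145,.09],9.7)
goal([.587,.0145,.016],9.7)"
```

```text
time_s: 3.13
eef_pos: [0.572, -0.2397, 0.1051]
tcp_rot: [[0.913, 0.005, -0.408], [0.408, -0.002, 0.913], [0.004, -1.0, -0.003]]
force: [0.4, -0.3, -1.0]
opening: 0.405
t 3.13 tcp [ 0.572  -0.2397  0.1051] xyaw 24.1 q [-29.  30.  -1.  58.   0.  37.] F [ 0.4 -0.3 -1. ] op 0.405
row [0.003 0.251 0.004] [0.1173 0.0147 0.226 ] | rows rot 2.0 lin 6.1
t 3.13 tcp [ 0.572  -0.2397  0.1051] xyaw 24.1 q [-29.  30.  -1.  58.   0.  37.] F [ 0.4 -0.3 -1. ] op 0.405
row [0.003 0.251 0.004] [0.117  0.0887 0.2263] | rows rot 2.0 lin 6.5
```

```bash
python3 -m jog '[[[0,0.06,0,0.02,0,0.04,-0.7],[0,0.13,0,0.04,0,0.08,-0.7],[0,0.2,0,0.06,0,0.12,-0.7],[0,0.251,0.004,0.08,0.005,0.155,-0.7],[0.003,0.251,0.004,0.1,0.01,0.195,-0.7],[0.003,0.251,0.004,0.117,0.0147,0.226,-0.7],[0.003,0.251,0.004,0.117,0.0147,0.226,-0.7],[0.003,0.251,0.004,0.117,0.0147,0.226,-0.7]]]'
python3 - <<'E'
from h import *
import cv2
goal([.587,.0145,.018],9.7)
for n in("scene","top"):
    im=bot.grab_frame(n);
    im=im[120:320,340:600] if n=="scene" else im[100:260,130:330]
    cv2.imwrite(f"pics/{n}3.png",cv2.resize(im,None,fx=3,fy=3))
E
```

```text
time_s: 3.8
eef_pos: [0.5824, 0.0191, 0.0842]
tcp_rot: [[0.985, -0.01, -0.173], [0.173, 0.005, 0.985], [-0.009, -1.0, 0.007]]
force: [1.0, -1.0, -1.1]
opening: 0.409
t 3.8 tcp [0.5824 0.0191 0.0842] xyaw 10.0 q [-4. 28. -9. 54.  0. 76.] F [ 1.  -1.  -1.1] op 0.409
row [-0.006  0.005 -0.009] [ 0.0044  0.0661 -0.0057] | rows rot 0.1 lin 1.6
```

View pics/scene3.png

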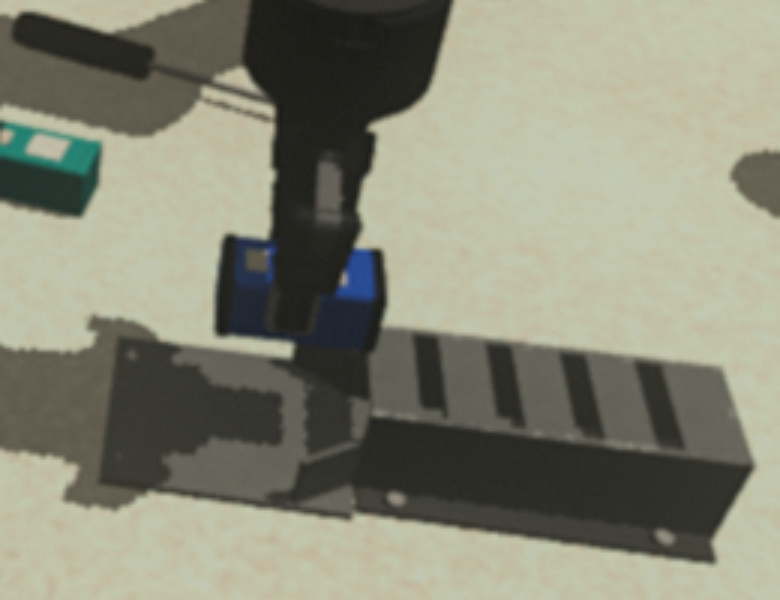

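The picture shows the pack held level over the tray. Now lower to just above contact and re-check.

```bash
python3 -m jog '[[[-0.003,0.005,-0.005,0.004,0.02,-0.006,-0.7],[-0.006,0.005,-0.009,0.0044,0.04,-0.006,-0.7],[-0.006,0.005,-0.009,0.0044,0.05,-0.006,-0.7],[-0.006,0.005,-0.009,0.0044,0.05,-0.006,-0.7],[-0.006,0.005,-0.009,0.0044,0.05,-0.006,-0.7]]]'
python3 -c "
from h import *
goal([.587,.0145,.0155],9.7)"
```

```text
time_s: 4.32
eef_pos: [0.5876, 0.0101, 0.0349]
tcp_rot: [[0.987, -0.0, -0.162], [0.162, 0.0, 0.987], [-0.0, -1.0, 0.0]]
force: [-0.3, 0.6, -0.8]
opening: 0.405
t 4.32 tcp [0.5876 0.0101 0.0349] xyaw 9.3 q [ -5.  30. -12.  48.   0.  76.] F [-0.3  0.6 -0.8] op 0.405
row [-0.    -0.007 -0.   ] [0.0002 0.0194 0.0045] | rows rot 0.1 lin 0.5
```

```bash
python3 -m jog '[[[0,-0.007,0,0,0.01,0.004,-0.7],[0,-0.007,0,0,0.016,0.004,-0.7],[0,-0.007,0,0,0.018,0.004,-0.7],[0,-0.007,0,0,0.018,0.004,-0.7],[0,-0.007,0,0,0.018,0.004,-0.7]]]'
python3 -c "
from h import *
goal([.587,.0145,.0155],9.7)"
```

```text
time_s: 4.73
eef_pos: [0.5878, 0.0152, 0.0173]
tcp_rot: [[0.985, 0.002, -0.17], [0.17, -0.0, 0.985], [0.002, -1.0, -0.0]]
force: [-0.3, -0.1, -0.6]
opening: 0.404
t 4.73 tcp [0.5878 0.0152 0.0173] xyaw 9.8 q [ -5.  31. -13.  45.   0.  75.] F [-0.3 -0.1 -0.6] op 0.404
row [0.    0.002 0.002] [-0.0009  0.0018 -0.0006] | rows rot 0.0 lin 0.1
```

```bash
python3 -m jog '[[[0,0,0,0,0.002,0,-0.7],[0,0,0,0,0.002,0,0.2],[0,0,0,0,0.002,0,0.2],[0,0,0,0,0.002,0,0.2],[0,0,0,0,-0.03,0,0.2],[0,0,0,0,-0.06,0,0.2],[0,0,0,0,-0.09,0,0.2],[0,0,0,0,-0.09,0,0.2]]]'
python3 - <<'E'
from h import *
import cv2
M=np.array([.579,.0618,0])
goal(M-.15*U+[0,0,.08],9.7,25)
im=bot.grab_frame("scene")[200:320,360:600]
cv2.imwrite(f"pics/scene4.png",cv2.resize(im,None,fx=3,fy=3))
E
```

```text
time_s: 5.4
eef_pos: [0.5921, 0.0148, 0.1139]
tcp_rot: [[0.985, 0.013, -0.17], [0.17, -0.001, 0.985], [0.012, -1.0, -0.003]]
force: [1.8, -0.1, 0.8]
opening: 0.601
t 5.4 tcp [0.5921 0.0148 0.1139] xyaw 9.8 q [-5. 26. -6. 57.  0. 75.] F [ 1.8 -0.1  0.8] op 0.601
row [0.439 0.004 0.012] [-0.0056  0.0342 -0.1013] | rows rot 3.5 lin 2.6
```

View pics/scene4.png

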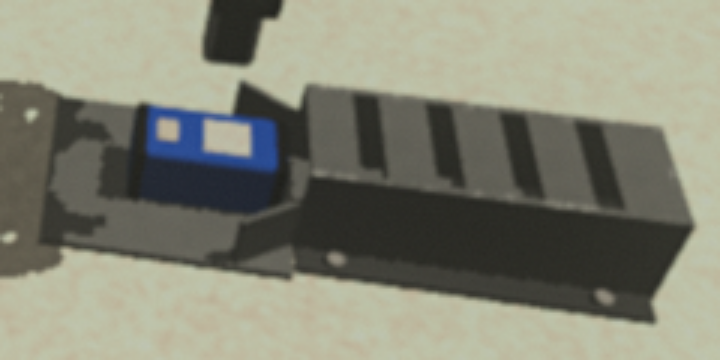

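Scene crop: the pack lies straight on the tray with its front just inside the wings (rear end ~(140,150), front ~(277,145)). Now I'll shut the jaws, tilt by 25° and go behind it.

```bash
python3 -m jog '[[[0.1,0,0,0,0,-0.02,-1],[0.22,0,0.01,0,0.01,-0.05,-1],[0.33,0.004,0.012,-0.003,0.02,-0.075,-1],[0.439,0.004,0.012,-0.0056,0.034,-0.1,-1],[0.439,0.004,0.012,-0.0056,0.034,-0.1,-1],[0.439,0.004,0.012,-0.0056,0.034,-0.1,-1]]]'
python3 - <<'E'
from h import *
import cv2
M=np.array([.579,.0618,0])
goal(M-.118*U+[0,0,.018],9.7,25)
goal(M-.005*U+[0,0,.018],9.7,25)
im=bot.grab_frame("scene")[160:320,340:600]
cv2.imwrite(f"pics/scene5.png",cv2.resize(im,None,fx=3,fy=3))
V=np.array([-U[1],U[0],0])
for c in[(150,105),(277,120),(277,172),(142,155)]:
    p=onz("scene",(360+c[0]/3,200+c[1]/3),.036);d=np.r_[p,0]-M;print("xs,ys",(d@U).round(4),(d@V).round(4))
E
```

```text
time_s: 5.95
eef_pos: [0.5969, -0.0869, 0.0676]
tcp_rot: [[0.986, -0.087, -0.139], [0.163, 0.421, 0.892], [-0.019, -0.903, 0.429]]
force: [0.1, 0.0, 0.2]
opening: -0.006
t 5.95 tcp [ 0.5969 -0.0869  0.0676] xyaw 9.4 q [-25.  42.   9.  73.  20.  53.] F [0.1 0.  0.2] op -0.006
row [-0.007 -0.013 -0.015] [0.0082 0.0582 0.0074] | rows rot 0.2 lin 1.4
t 5.95 tcp [ 0.5969 -0.0869  0.0676] xyaw 9.4 q [-25.  42.   9.  73.  20.  53.] F [0.1 0.  0.2] op -0.006
row [-0.007 -0.013 -0.015] [0.0076 0.1067 0.1094] | rows rot 0.2 lin 3.7
xs,ys -0.0728 0.0172
xs,ys -0.0105 0.0179
xs,ys -0.0116 -0.0175
xs,ys -0.0753 -0.018
```

View pics/scene5.png

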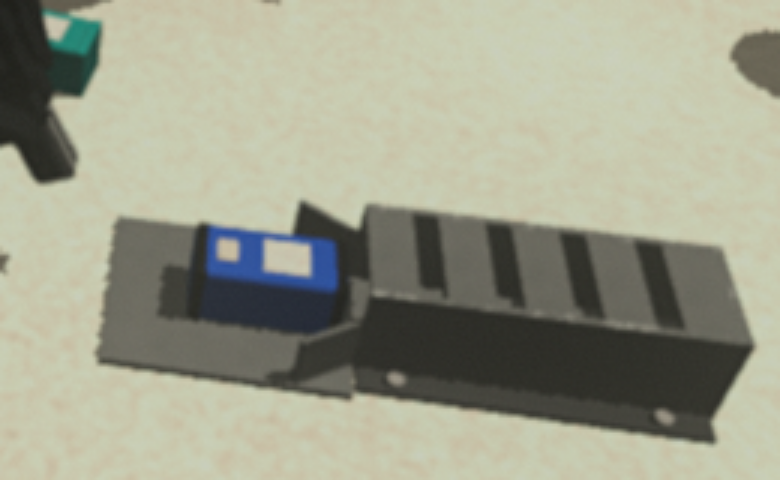

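The pack sits centred on the axis (y within ±18 mm) with its rear end at about −77 mm. The shut, tilted tool is behind it, with the tip at (50,175). Going down.

```bash
python3 -m jog '[[[-0.007,-0.013,-0.015,0.008,0.03,0.004,-1],[-0.007,-0.013,-0.015,0.008,0.055,0.006,-1],[-0.007,-0.013,-0.015,0.008,0.058,0.007,-1],[-0.007,-0.013,-0.015,0.008,0.058,0.007,-1]]]'
python3 - <<'E'
from h import *
M=np.array([.579,.0618,0])
goal(M-.085*U+[0,0,.018],9.7,25)
goal(M-.005*U+[0,0,.018],9.7,25)
E
```

```text
time_s: 6.33
eef_pos: [0.5998, -0.0495, 0.0244]
tcp_rot: [[0.984, -0.068, -0.165], [0.178, 0.413, 0.893], [0.007, -0.908, 0.419]]
force: [-0.1, 1.0, -0.1]
opening: 0.002
t 6.33 tcp [ 0.5998 -0.0495  0.0244] xyaw 10.3 q [-22.  42.   2.  64.  21.  56.] F [-0.1  1.  -0.1] op 0.002
row [0.004 0.012 0.002] [-0.0015  0.0176  0.023 ] | rows rot 0.1 lin 0.7
t 6.33 tcp [ 0.5998 -0.0495  0.0244] xyaw 10.3 q [-22.  42.   2.  64.  21.  56.] F [-0.1  1.  -0.1] op 0.002
row [0.004 0.012 0.002] [-0.0007  0.0511  0.0956] | rows rot 0.1 lin 2.6
```

```bash
python3 -m jog '[[[0.004,0.012,0.002,-0.001,0.012,0.012,-1],[0.004,0.012,0.002,-0.001,0.0176,0.023,-1],[0.004,0.012,0.002,-0.001,0.022,0.032,-1],[0.004,0.012,0.002,-0.001,0.026,0.041,-1],[0.004,0.012,0.002,-0.001,0.03,0.05,-1],[0.004,0.012,0.002,-0.001,0.034,0.059,-1],[0.004,0.012,0.002,-0.001,0.038,0.068,-1],[0.004,0.012,0.002,-0.001,0.038,0.068,-1]]]'
python3 - <<'E'
from h import *
import cv2
M=np.array([.579,.0618,0])
goal(M-.005*U+[0,0,.018],9.7,25)
im=bot.grab_frame("scene")[160:320,340:600]
cv2.imwrite(f"pics/scene6.png",cv2.resize(im,None,fx=3,fy=3))
E
```

```text
time_s: 7.0
eef_pos: [0.586, 0.0259, 0.0179]
tcp_rot: [[0.986, -0.069, -0.151], [0.166, 0.417, 0.893], [0.001, -0.906, 0.423]]
force: [-0.2, 0.5, -0.8]
opening: -0.001
t 7.0 tcp [0.586  0.0259 0.0179] xyaw 9.6 q [-16.  39.  -5.  57.  23.  63.] F [-0.2  0.5 -0.8] op -0.001
row [-0.001 -0.002  0.002] [-0.0009  0.0132  0.0286] | rows rot 0.0 lin 0.8
```

View pics/scene6.png

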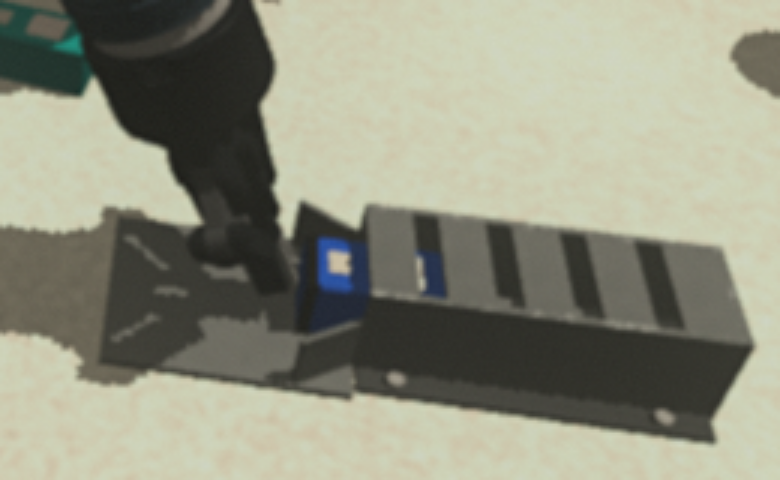

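The pack is halfway in and straight, with blue visible in the first slot at (430,275). Continue.

```bash
python3 -m jog '[[[0,0,0,-0.001,0.004,0.009,-1],[0,0,0,-0.001,0.008,0.018,-1],[0,0,0,-0.001,0.012,0.027,-1],[0,0,0,-0.001,0.0145,0.0315,-1],[0,0,0,-0.001,0.0145,0.0315,-1]]]'
python3 - <<'E'
from h import *
import cv2
M=np.array([.579,.0618,0])
o=bot.get_obs()["eef_pos"]-M; print("xs",o@U)
goal(M-.005*U+[0,0,.018],9.7,25)
im=bot.grab_frame("scene")[160:320,340:600]
cv2.imwrite(f"pics/scene7.png",cv2.resize(im,None,fx=3,fy=3))
E
```

```text
time_s: 7.47
eef_pos: [0.5794, 0.0594, 0.0177]
tcp_rot: [[0.986, -0.069, -0.151], [0.166, 0.417, 0.894], [0.001, -0.906, 0.423]]
force: [-0.5, -0.0, -0.3]
opening: -0.0
xs -0.0024791406454558024
t 7.47 tcp [0.5794 0.0594 0.0177] xyaw 9.6 q [-13.  37.  -8.  55.  23.  66.] F [-0.5 -0.  -0.3] op -0.0
row [-0.    -0.002  0.002] [-0.     -0.0013 -0.0022] | rows rot 0.0 lin 0.1
```

View pics/scene7.png

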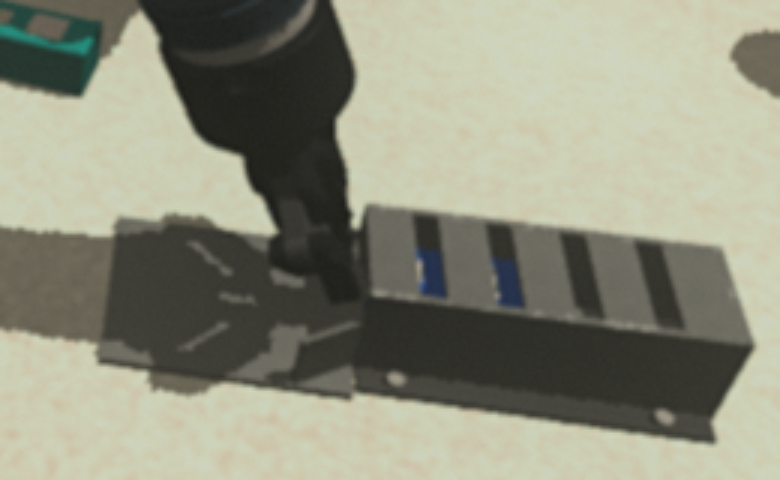

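Pack 1 shows blue in slots 1 and 2, and its rear end has passed the mouth. I'll back off and look.

```bash
python3 -m jog '[[[0,0,0,0,-0.008,-0.018,-1],[0,0,0,0,-0.03,-0.045,-1],[0,0,0,0,-0.06,-0.07,-1],[0,0,0,0,-0.09,-0.09,-1],[0,0,0,0,-0.11,-0.12,-1],[0,0,0,0,-0.11,-0.12,-1]]]'
python3 - <<'E'
from h import *
import cv2
goal([.4446,-.2588,.10],54.4)
im=bot.grab_frame("scene")[210:290,420:580]
cv2.imwrite(f"pics/scene8.png",cv2.resize(im,None,fx=5,fy=5,interpolation=cv2.INTER_CUBIC))
im=bot.grab_frame("top");cv2.imwrite("pics/top8.png",im)
E
```

```text
time_s: 8.02
eef_pos: [0.6084, -0.1029, 0.0683]
tcp_rot: [[0.987, -0.061, -0.146], [0.158, 0.412, 0.897], [0.006, -0.909, 0.417]]
force: [0.2, 0.2, -0.6]
opening: -0.001
t 8.02 tcp [ 0.6084 -0.1029  0.0683] xyaw 9.1 q [-26.  42.  10.  72.  20.  53.] F [ 0.2  0.2 -0.6] op -0.001
row [-0.405 -0.777  0.175] [-0.1863 -0.0832 -0.1027] | rows rot 7.1 lin 5.5
```

View pics/scene8.png

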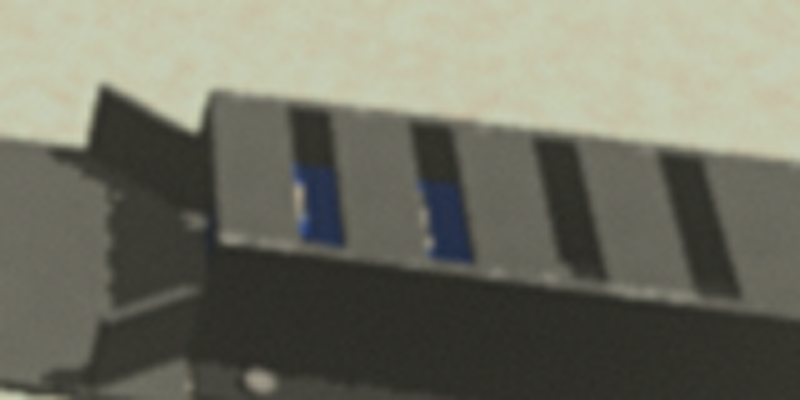

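View pics/top8.png

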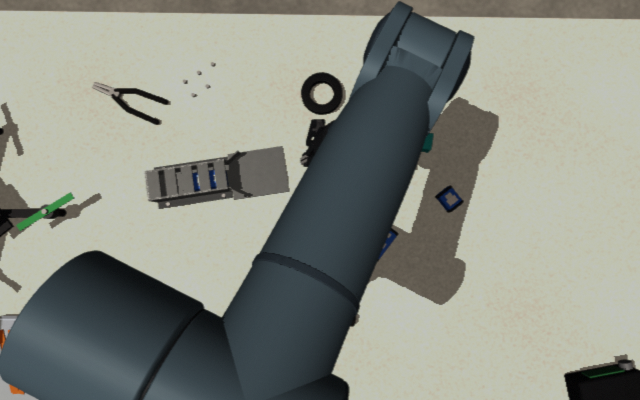

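Pack 1 is entirely inside: slots 1 and 2 show blue at (320,205) and (445,220), and nothing stands before the mouth. Next, pack 2.

```bash
python3 -m jog '[[[-0.1,-0.1,0.03,-0.02,-0.04,-0.01,0.3],[-0.2,-0.25,0.08,-0.06,-0.06,-0.03,0.3],[-0.405,-0.777,0.175,-0.1863,-0.0832,-0.1027,0.3],[-0.405,-0.777,0.175,-0.1863,-0.0832,-0.1027,0.3],[-0.405,-0.777,0.175,-0.1863,-0.0832,-0.1027,0.3],[-0.405,-0.777,0.175,-0.1863,-0.0832,-0.1027,0.3],[-0.405,-0.777,0.175,-0.1863,-0.0832,-0.1027,0.3],[-0.405,-0.777,0.175,-0.1863,-0.0832,-0.1027,0.3],[-0.405,-0.777,0.175,-0.1863,-0.0832,-0.1027,0.3],[-0.405,-0.777,0.175,-0.1863,-0.0832,-0.1027,0.3]]]'
python3 - <<'E'
from h import *
import cv2
goal([.4446,-.2588,.05],54.4)
im=bot.grab_frame("scene")[120:260,180:400]
cv2.imwrite(f"pics/scene9.png",cv2.resize(im,None,fx=3,fy=3))
E
```

```text
time_s: 8.95
eef_pos: [0.4432, -0.2513, 0.0986]
tcp_rot: [[0.577, -0.005, -0.817], [0.817, 0.006, 0.577], [0.002, -1.0, 0.008]]
force: [-0.8, 0.8, -0.3]
opening: 0.648
t 8.95 tcp [ 0.4432 -0.2513  0.0986] xyaw 54.7 q [-37.  19. -19.  52.   0.  -1.] F [-0.8  0.8 -0.3] op 0.648
row [-0.008  0.006  0.002] [-0.0054  0.0485 -0.0059] | rows rot 0.1 lin 1.2
```

View pics/scene9.png

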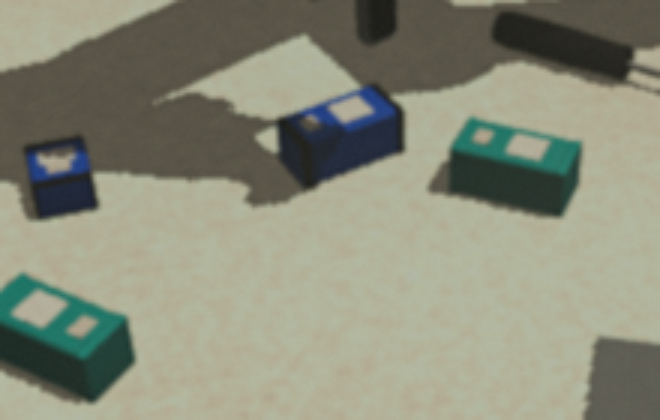

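Pack 2 is undisturbed at crop (342,135); a fingertip is visible above at (378,20).

```bash
python3 -m jog '[[[-0.008,0,0,-0.0054,0.02,-0.006,0.3],[-0.008,0,0,-0.0054,0.04,-0.006,0.3],[-0.008,0,0,-0.0054,0.0485,-0.006,0.3],[-0.008,0,0,-0.0054,0.0485,-0.006,0.3],[-0.008,0,0,-0.0054,0.0485,-0.006,0.3]]]'
python3 - <<'E'
from h import *
import cv2
goal([.4446,-.2588,.008],54.4)
im=bot.grab_frame("scene")[120:260,180:400]
cv2.imwrite(f"pics/scene10.png",cv2.resize(im,None,fx=3,fy=3))
E
```

```text
time_s: 9.42
eef_pos: [0.4444, -0.2595, 0.0496]
tcp_rot: [[0.577, 0.0, -0.817], [0.817, 0.002, 0.577], [0.002, -1.0, 0.001]]
force: [1.1, -0.5, 0.5]
opening: 0.652
t 9.42 tcp [ 0.4444 -0.2595  0.0496] xyaw 54.8 q [-37.  22. -23.  45.   0.  -2.] F [ 1.1 -0.5  0.5] op 0.652
row [-0.001  0.007  0.002] [0.0006 0.0416 0.0002] | rows rot 0.1 lin 1.0
```

View pics/scene10.png

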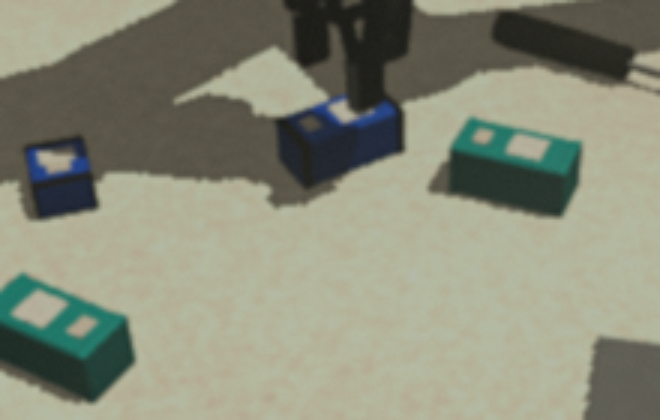

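The fingers straddle the pack, one at (365,105) in front and one at (310,60) behind. Down and grip.

```bash
python3 -m jog '[[[0,0.007,0,0,0.018,0,0.3],[0,0.007,0,0,0.032,0,0.3],[0,0.007,0,0,0.038,0,0.3],[0,0.007,0,0,0.038,0,0.3],[0,0.007,0,0,0.038,0,-0.7],[0,0.007,0,0,0.038,0,-0.7],[0,0.007,0,0,0.038,0,-0.7],[0,0.007,0,0,0.038,0,-0.7],[0,0.007,0,0,0.038,0,-0.7]]]'
python3 - <<'E'
from h import *
import cv2
goal([.4446,-.2588,.1],54.4)
im=bot.grab_frame("scene")[120:260,180:400]
cv2.imwrite(f"pics/scene11.png",cv2.resize(im,None,fx=3,fy=3))
E
```

```text
time_s: 10.22
eef_pos: [0.4454, -0.2608, 0.0134]
tcp_rot: [[0.583, 0.004, -0.813], [0.813, -0.001, 0.583], [0.001, -1.0, -0.004]]
force: [-0.3, 1.1, 5.8]
opening: 0.408
t 10.22 tcp [ 0.4454 -0.2608  0.0134] xyaw 54.4 q [-37.  25. -25.  39.   0.  -2.] F [-0.3  1.1  5.8] op 0.408
row [ 0.004 -0.001  0.001] [ 0.0012 -0.0866  0.0015] | rows rot 0.0 lin 2.1
```

View pics/scene11.png

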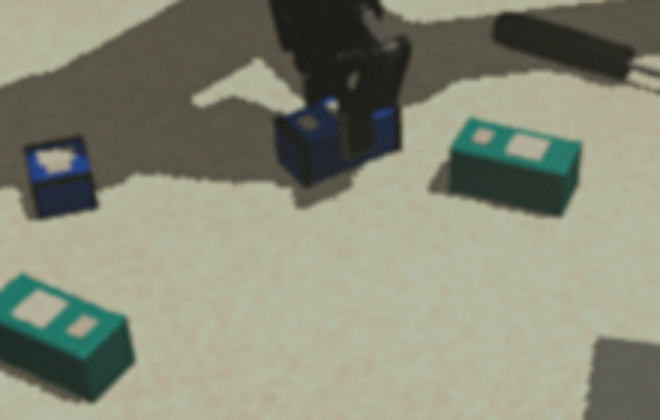

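Gripped at its middle (finger at (357,145)), opening 0.41. Lift and carry.

```bash
python3 -m jog '[[[0.004,0,0,0,-0.02,0,-0.7],[0.004,0,0,0,-0.045,0,-0.7],[0.004,0,0,0,-0.07,0,-0.7],[0.004,0,0,0,-0.085,0,-0.7],[0.004,0,0,0,-0.085,0,-0.7]]]'
python3 -c "
from h import *
goal([.587,.0145,.09],9.7)"
```

```text
time_s: 10.68
eef_pos: [0.4465, -0.2618, 0.1006]
tcp_rot: [[0.583, 0.004, -0.813], [0.813, -0.001, 0.583], [0.001, -1.0, -0.004]]
force: [0.2, -0.9, -1.5]
opening: 0.41
t 10.68 tcp [ 0.4465 -0.2618  0.1006] xyaw 54.4 q [-37.  19. -19.  52.   0.  -2.] F [ 0.2 -0.9 -1.5] op 0.41
row [0.003 0.78  0.002] [0.3064 0.0108 0.0469] | rows rot 6.2 lin 7.4
```

```bash
python3 -m jog '[[[0,0.08,0,0.03,0,0.005,-0.7],[0,0.18,0,0.065,0,0.01,-0.7],[0,0.28,0,0.1,0,0.015,-0.7],[0,0.38,0,0.135,0.005,0.02,-0.7],[0,0.48,0,0.17,0.01,0.025,-0.7],[0,0.58,0,0.205,0.01,0.03,-0.7],[0,0.68,0,0.24,0.011,0.037,-0.7],[0.003,0.78,0.002,0.275,0.011,0.042,-0.7],[0.003,0.78,0.002,0.3064,0.011,0.047,-0.7],[0.003,0.78,0.002,0.3064,0.011,0.047,-0.7]]]'
python3 -m jog '[[[0,0,0,0,0,0,-0.7],[0,0,0,0,0,0,-0.7]]]'
python3 - <<'E'
from h import *
import cv2
goal([.587,.0145,.035],9.7)
im=bot.grab_frame("scene")[120:320,340:600]
cv2.imwrite(f"pics/scene12.png",cv2.resize(im,None,fx=3,fy=3))
E
```

```text
time_s: 11.52
eef_pos: [0.5863, 0.0216, 0.0852]
tcp_rot: [[0.985, -0.004, -0.174], [0.174, 0.007, 0.985], [-0.003, -1.0, 0.008]]
force: [0.0, -0.7, -1.6]
opening: 0.408
time_s: 11.68
eef_pos: [0.5835, 0.0162, 0.0853]
tcp_rot: [[0.986, -0.007, -0.168], [0.168, 0.004, 0.986], [-0.006, -1.0, 0.005]]
force: [0.1, 0.3, -1.5]
opening: 0.409
t 11.68 tcp [0.5835 0.0162 0.0853] xyaw 9.7 q [-5. 28. -8. 54.  0. 76.] F [ 0.1  0.3 -1.5] op 0.409
row [-0.005 -0.    -0.006] [ 0.0035  0.0503 -0.0025] | rows rot 0.1 lin 1.2
```

View pics/scene12.png

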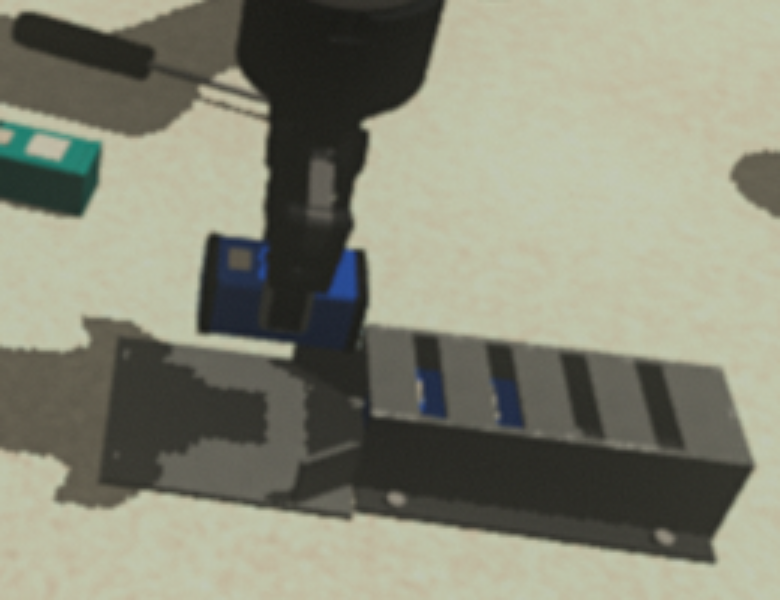

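Pack 2 is held level over the tray, as pack 1 was. Lower.

```bash
python3 -m jog '[[[-0.005,0,-0.006,0.0035,0.02,-0.002,-0.7],[-0.005,0,-0.006,0.0035,0.04,-0.002,-0.7],[-0.005,0,-0.006,0.0035,0.05,-0.002,-0.7],[-0.005,0,-0.006,0.0035,0.05,-0.002,-0.7],[-0.005,0,-0.006,0.0035,0.05,-0.002,-0.7]]]'
python3 -c "
from h import *
goal([.587,.0145,.0175],9.7)"
```

```text
time_s: 12.15
eef_pos: [0.5869, 0.0144, 0.036]
tcp_rot: [[0.986, -0.001, -0.167], [0.167, 0.0, 0.986], [-0.0, -1.0, 0.001]]
force: [-0.6, -0.6, -1.8]
opening: 0.404
t 12.15 tcp [0.5869 0.0144 0.036 ] xyaw 9.6 q [ -5.  30. -12.  48.   0.  76.] F [-0.6 -0.6 -1.8] op 0.404
row [-0.001 -0.002 -0.   ] [0.0001 0.0185 0.0001] | rows rot 0.0 lin 0.4
```

```bash
python3 -m jog '[[[0,0,0,0,0.01,0,-0.7],[0,0,0,0,0.016,0,-0.7],[0,0,0,0,0.019,0,-0.7],[0,0,0,0,0.019,0,-0.7],[0,0,0,0,0.019,0,-0.7]]]'
python3 -m jog '[[[0,0,0,0,0.001,0,0.2],[0,0,0,0,0.001,0,0.2],[0,0,0,0,0.001,0,0.2],[0,0,0,0,-0.03,0,0.2],[0,0,0,0,-0.06,0,0.2],[0,0,0,0,-0.09,0,0.2],[0,0,0,0,-0.09,0,0.2]]]'
python3 - <<'E'
from h import *
import cv2
M=np.array([.579,.0618,0])
goal(M-.15*U+[0,0,.08],9.7,25)
im=bot.grab_frame("scene")[200:320,360:600]
cv2.imwrite(f"pics/scene13.png",cv2.resize(im,None,fx=3,fy=3))
E
```

```text
time_s: 12.57
eef_pos: [0.5883, 0.0152, 0.0177]
tcp_rot: [[0.986, 0.002, -0.168], [0.168, 0.0, 0.986], [0.002, -1.0, -0.0]]
force: [0.3, -0.1, -3.0]
opening: 0.409
time_s: 13.15
eef_pos: [0.5925, 0.0149, 0.1143]
tcp_rot: [[0.986, 0.013, -0.168], [0.168, -0.001, 0.986], [0.013, -1.0, -0.003]]
force: [0.5, -0.0, -0.3]
opening: 0.598
t 13.15 tcp [0.5925 0.0149 0.1143] xyaw 9.7 q [-5. 26. -6. 57.  0. 76.] F [ 0.5 -0.  -0.3] op 0.598
row [0.439 0.002 0.013] [-0.0058  0.0345 -0.1014] | rows rot 3.5 lin 2.6
```

View pics/scene13.png

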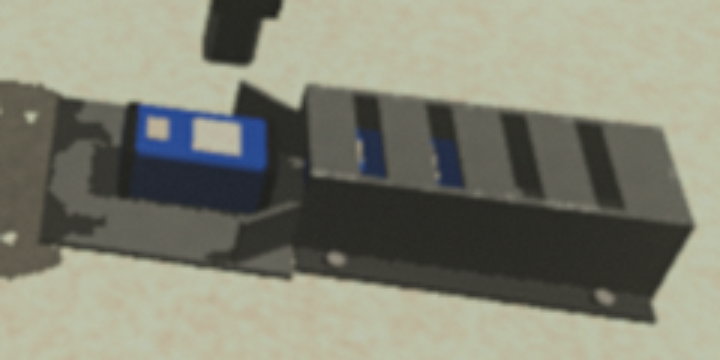

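Pack 2 lies straight on the tray, with its rear end at ~(127,150) and its front at (270,160). Shut, tilt and go behind it as before.

```bash
python3 -m jog '[[[0.1,0,0,0,0,-0.02,-1],[0.22,0,0.01,0,0.01,-0.05,-1],[0.33,0.002,0.012,-0.003,0.02,-0.075,-1],[0.439,0.002,0.013,-0.0058,0.034,-0.101,-1],[0.439,0.002,0.013,-0.0058,0.034,-0.101,-1],[0.439,0.002,0.013,-0.0058,0.034,-0.101,-1],[0.439,0.002,0.013,-0.0058,0.034,-0.101,-1]]]'
python3 - <<'E'
from h import *
M=np.array([.579,.0618,0])
goal(M-.122*U+[0,0,.018],9.7,25)
E
```

```text
time_s: 13.78
eef_pos: [0.5986, -0.0854, 0.0719]
tcp_rot: [[0.986, -0.083, -0.146], [0.168, 0.418, 0.893], [-0.013, -0.904, 0.426]]
force: [1.5, 0.8, 0.1]
opening: 0.002
t 13.78 tcp [ 0.5986 -0.0854  0.0719] xyaw 9.7 q [-25.  42.   9.  73.  20.  53.] F [1.5 0.8 0.1] op 0.002
row [-0.004 -0.006 -0.012] [0.0061 0.06   0.0009] | rows rot 0.1 lin 1.4
```

```bash
python3 -m jog '[[[-0.004,-0.006,-0.012,0.006,0.025,0,-1],[-0.004,-0.006,-0.012,0.006,0.05,0,-1],[-0.004,-0.006,-0.012,0.006,0.06,0,-1],[-0.004,-0.006,-0.012,0.006,0.06,0,-1],[-0.004,-0.006,-0.012,0.006,0.06,0,-1]]]'
python3 - <<'E'
from h import *
M=np.array([.579,.0618,0])
print((bot.get_obs()["eef_pos"]-M)@U)
goal(M-.1*U+[0,0,.018],9.7,25)
goal(M-.03*U+[0,0,.018],9.7,25)
E
```

```text
time_s: 14.2
eef_pos: [0.6002, -0.0578, 0.0206]
tcp_rot: [[0.985, -0.07, -0.157], [0.172, 0.415, 0.893], [0.003, -0.907, 0.421]]
force: [0.4, -0.4, 1.0]
opening: 0.0
-0.12146491850746574
t 14.2 tcp [ 0.6002 -0.0578  0.0206] xyaw 9.9 q [-22.  43.   3.  64.  21.  55.] F [ 0.4 -0.4  1. ] op 0.0
row [0.002 0.004 0.001] [-0.0007  0.0114  0.0184] | rows rot 0.0 lin 0.5
t 14.2 tcp [ 0.6002 -0.0578  0.0206] xyaw 9.9 q [-22.  43.   3.  64.  21.  55.] F [ 0.4 -0.4  1. ] op 0.0
row [0.002 0.004 0.001] [-0.0005  0.0409  0.0819] | rows rot 0.0 lin 2.2
```

```bash
python3 -m jog '[[[0.002,0.004,0,-0.0005,0.007,0.01,-1],[0.002,0.004,0,-0.0005,0.0114,0.0184,-1],[0.002,0.004,0,-0.0005,0.0157,0.0275,-1],[0.002,0.004,0,-0.0005,0.0199,0.0366,-1],[0.002,0.004,0,-0.0005,0.0241,0.0456,-1],[0.002,0.004,0,-0.0005,0.0283,0.0547,-1],[0.002,0.004,0,-0.0005,0.0325,0.0638,-1],[0.002,0.004,0,-0.0005,0.0367,0.0728,-1],[0.002,0.004,0,-0.0005,0.0409,0.0819,-1],[0.002,0.004,0,-0.0005,0.0409,0.0819,-1]]]'
python3 - <<'E'
from h import *
import cv2
M=np.array([.579,.0618,0])
print((bot.get_obs()["eef_pos"]-M)@U)
goal(M-.0025*U+[0,0,.018],9.7,25)
im=bot.grab_frame("scene")[160:320,340:600]
cv2.imwrite(f"pics/scene14.png",cv2.resize(im,None,fx=3,fy=3))
E
```

```text
time_s: 15.03
eef_pos: [0.5832, 0.0333, 0.0166]
tcp_rot: [[0.986, -0.072, -0.152], [0.168, 0.419, 0.892], [-0.0, -0.905, 0.425]]
force: [-0.2, -0.4, -0.3]
opening: 0.004
-0.028777319370334477
t 15.03 tcp [0.5832 0.0333 0.0166] xyaw 9.6 q [-15.  39.  -6.  57.  23.  63.] F [-0.2 -0.4 -0.3] op 0.004
row [-0.003 -0.001  0.   ] [0.0007 0.0099 0.0244] | rows rot 0.0 lin 0.6
```

View pics/scene14.png

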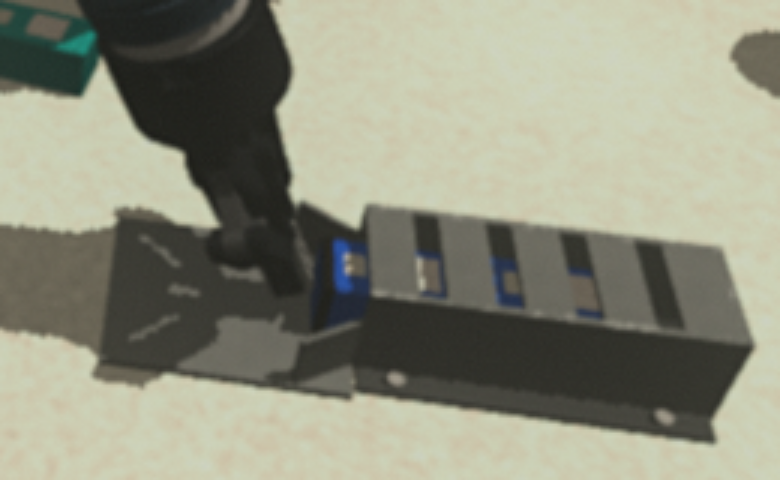

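Pack 2 is driving pack 1 ahead: blue now shows in slots 1–3 and about 20 mm still sticks out. Finish the push.

```bash
python3 -m jog '[[[0,0,0,0.0005,0.003,0.008,-1],[0,0,0,0.0005,0.006,0.015,-1],[0,0,0,0.0005,0.009,0.021,-1],[0,0,0,0.0005,0.01,0.0244,-1],[0,0,0,0.0005,0.01,0.0244,-1]]]'
python3 - <<'E'
from h import *
M=np.array([.579,.0618,0])
print((bot.get_obs()["eef_pos"]-M)@U)
E
python3 -m jog '[[[0,0,0,0,-0.008,-0.018,-1],[0,0,0,0,-0.03,-0.045,-1],[0,0,0,0,-0.06,-0.07,-1],[0,0,0,0,-0.09,-0.09,-1],[0,0,0,0,-0.11,-0.12,-1],[0,0,0,0,-0.11,-0.12,-1],[0,0,0,0,-0.11,-0.12,-1]]]'
python3 - <<'E'
from h import *
import cv2
im=bot.grab_frame("scene")[210:290,420:580]
cv2.imwrite(f"pics/scene15.png",cv2.resize(im,None,fx=5,fy=5,interpolation=cv2.INTER_CUBIC))
im=bot.grab_frame("top")[140:215,140:300];cv2.imwrite("pics/top15.png",cv2.convertScaleAbs(cv2.resize(im,None,fx=5,fy=5,interpolation=cv2.INTER_CUBIC),alpha=1.6))
E
```

```text
time_s: 15.5
eef_pos: [0.58, 0.058, 0.0179]
tcp_rot: [[0.986, -0.07, -0.151], [0.167, 0.418, 0.893], [0.0, -0.906, 0.424]]
force: [-0.9, 0.1, 0.1]
opening: -0.003
-0.0039039160113829626
time_s: 16.08
eef_pos: [0.6072, -0.0987, 0.0671]
tcp_rot: [[0.987, -0.066, -0.148], [0.162, 0.417, 0.894], [0.002, -0.906, 0.423]]
force: [-0.4, 0.2, -0.4]
opening: -0.002
```

View pics/scene15.png

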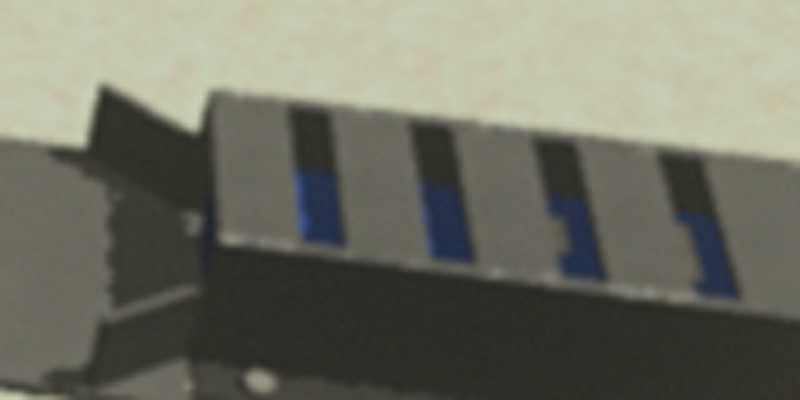

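View pics/top15.png

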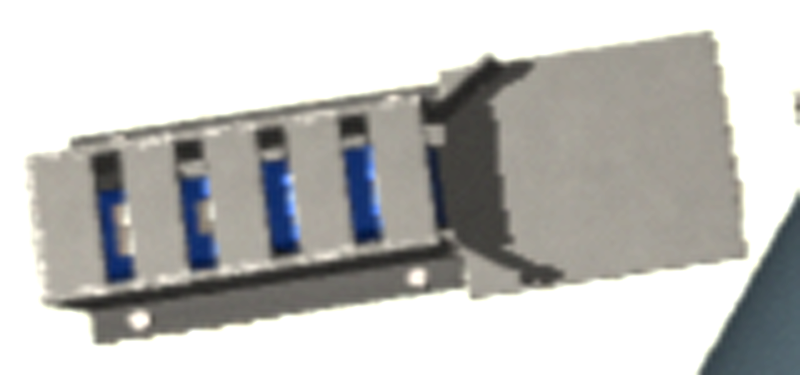

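All four slots now show blue, but the top view shows a blue strip at crop (437,185), just in front of the roof edge. I'll check whether that is parallax or a pack sticking out.

```bash
python3 - <<'E'
from h import *
import cv2
M=np.array([.579,.0618,0]);V=np.array([-U[1],U[0],0])
for xs in(0,.005,.01):
  for z in (.051,.036,.004,.019):
    for n,ox,oy in(("top",140,140),("scene",420,210)):
        p=proj(n,[M+xs*U+v*V+[0,0,z] for v in(.018,-.018)]);print(n,xs,z,((p-[ox,oy])*5).round(0).tolist())
a=cv2.imread("pics/scene15.png")[60:340,60:380];cv2.imwrite("pics/s15z.png",cv2.convertScaleAbs(cv2.resize(a,None,fx=2.5,fy=2),alpha=2.5,beta=10)[:600,:800])
im=cv2.imread("pics/top15.png")[60:260,380:520];cv2.imwrite("pics/t15z.png",cv2.convertScaleAbs(cv2.resize(im,None,fx=3,fy=3),alpha=1.6,beta=10))
E
```

```text
top 0 0.051 [[433.0, 214.0], [421.0, 128.0]]
scene 0 0.051 [[208.0, 118.0], [214.0, 207.0]]
top 0 0.036 [[441.0, 218.0], [429.0, 133.0]]
scene 0 0.036 [[198.0, 154.0], [203.0, 244.0]]
top 0 0.004 [[457.0, 226.0], [445.0, 143.0]]
scene 0 0.004 [[178.0, 228.0], [182.0, 317.0]]
top 0 0.019 [[449.0, 222.0], [438.0, 139.0]]
scene 0 0.019 [[187.0, 194.0], [192.0, 283.0]]
top 0.005 0.051 [[421.0, 216.0], [409.0, 129.0]]
scene 0.005 0.051 [[225.0, 121.0], [232.0, 210.0]]
top 0.005 0.036 [[429.0, 220.0], [417.0, 135.0]]
scene 0.005 0.036 [[215.0, 156.0], [221.0, 246.0]]
top 0.005 0.004 [[445.0, 227.0], [434.0, 145.0]]
scene 0.005 0.004 [[195.0, 230.0], [200.0, 319.0]]
top 0.005 0.019 [[438.0, 224.0], [426.0, 140.0]]
scene 0.005 0.019 [[204.0, 196.0], [210.0, 285.0]]
top 0.01 0.051 [[409.0, 218.0], [397.0, 131.0]]
scene 0.01 0.051 [[243.0, 123.0], [250.0, 212.0]]
top 0.01 0.036 [[417.0, 221.0], [405.0, 136.0]]
scene 0.01 0.036 [[233.0, 159.0], [240.0, 248.0]]
top 0.01 0.004 [[434.0, 229.0], [422.0, 147.0]]
scene 0.01 0.004 [[211.0, 232.0], [217.0, 322.0]]
top 0.01 0.019 [[426.0, 226.0], [414.0, 142.0]]
scene 0.01 0.019 [[221.0, 198.0], [228.0, 288.0]]
```

View pics/s15z.png

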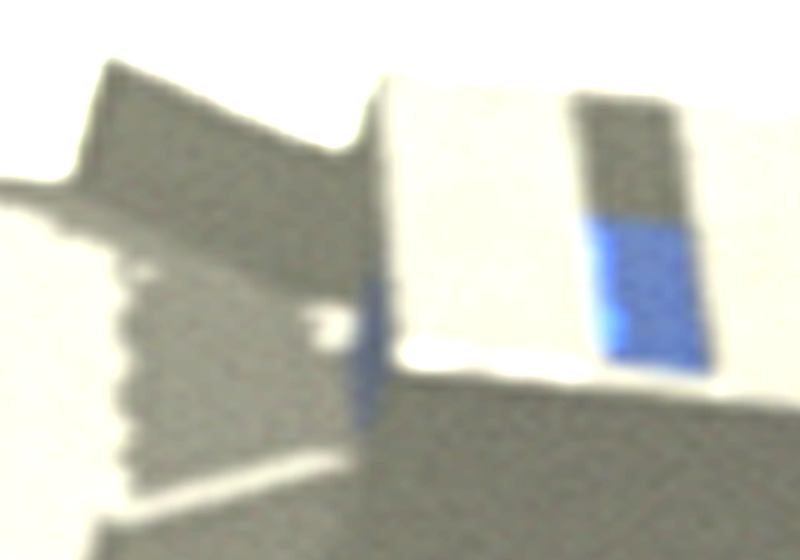

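View pics/t15z.png

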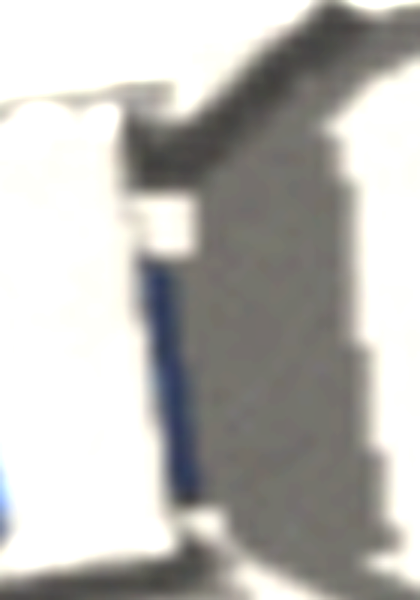

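The strip is pack 2's end face seen under the roof. Its floor edge lies at x ≈ +4 mm in both views, so the pack is inside. I'll raise the arm and take one last overall look.

```bash
python3 -m jog '[[[0,0,0,0,-0.04,0,-1],[0,0,0,0,-0.08,0,-1],[0,0,0,0,-0.08,0,-1],[0,0,0,0,-0.08,0,-1]]]'
python3 - <<'E'
from workcell import bot
import cv2
cv2.imwrite("pics/scene16.png",bot.grab_frame("scene"))
E
```

```text
time_s: 16.52
eef_pos: [0.6131, -0.1296, 0.1412]
tcp_rot: [[0.986, -0.066, -0.153], [0.166, 0.416, 0.894], [0.004, -0.907, 0.421]]
force: [-0.5, -0.6, -0.1]
opening: -0.002
```

View pics/scene16.png

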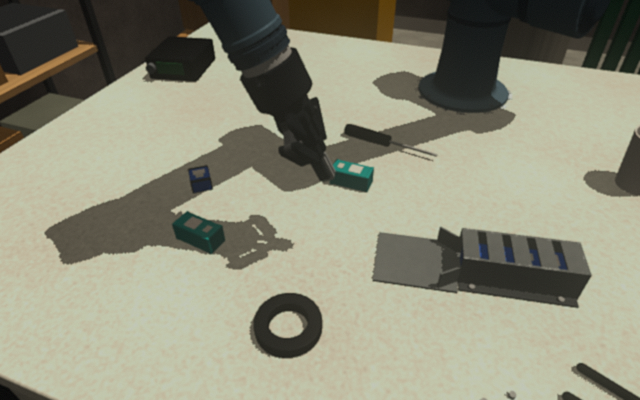

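The overall view shows all four slots blue (480–565, 250), an empty tray, and the short pack still at (200,178). The turquoise packs haven't moved and the arm is in free air. Handing in.

```bash
python3 -c "
from workcell import bot
print(bot.job_done())"
```

```text
the job is handed in; nothing more can be done
None
```

Both long packs are in the safe, and I handed the job in at about 16.6 s. I laid each one on the tray and pushed it in with the shut gripper tilted 25°. The second pack drove the first one deeper.

- **Last checks:** Both cameras put the second pack's rear end about 4 mm inside the mouth. All four roof slots show blue and the tray is empty. The short pack and the turquoise ones are where they were, and the arm stands clear with no contact force.
- **Disagreements:**
  - The camera heights read about 2–3 mm low against the stated ones.
  - During both grasps the tool stopped about 12–13 mm up, with 6–7 N of upward force. That was 8 mm above the target for the first pack and 1–2 mm above for the second. Both grips held and nothing slipped.

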